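# Clamp the chopping board

## Task

Push the loose chopping board along the worktop, end first under the clamp's arm, until its end sits square and flush against the clamp's stop bar. Then tighten the clamp by pushing the wings of its thumbscrew round clockwise (seen from above) with a fingertip, stroke after stroke, until the screw stops and its pad holds the board down. Only push: do not pinch or force the screw, do not lift the board, and leave the salt shaker, jam jar and pepper mill where they stand.

Things in the scene. Friction and masses are not known exactly. Their poses are not given: they have to be found in the camera images.
- clamp: Grey aluminium clamp fixed to the worktop. Origin: on the worktop under the middle of its stop face, which is local plane y=0, 160 mm wide along x, 30 mm high; the board comes in along local +y. A column and arm (32 mm wide, top 69 mm up) reach over the board to y=-58; parts behind the face end at y=+52. Screw axis upright at local x=0, y=-42. All but the thumbscrew is below 70 mm.
- wing_hub (a point): On the thumbscrew's axis at mid-height of its wings (98 mm up unscrewed, 90 mm tight); turns with it. x along the wings, z up. Steel wings at local +x and -x: flat round ears 6 mm thick (along y), 26 mm high, centred on this height, reaching 40 mm from the axis; hub radius 11, top 6 mm above this point. Free space all round, above, and 20 mm below, so a fingertip can pass.
- wing_screw (a joint): Turn of the thumbscrew, rad, growing clockwise seen from above; starts at 0 to 1.5, hard stop (tight) at 6.2. Sinks 1.3 mm per rad, stays where left, needs about 0.04 N m (1.5 N at a wing). In the last 1.4 rad its pad presses on the 22 mm board, up to about 7 N; at the start the pad is 4 to 6 mm above board height.
- board: Loose wooden chopping board, 230 mm along its x, 340 mm along its y, 22 mm thick, 0.8 to 1.3 kg, lying flat. Origin: centre of its underside. Its +y end faces the clamp and starts 20 to 65 mm short of the stop, a little askew.
- board_front (a point): Middle of the board's end face at +y (the one that goes against the stop), half-way up its 22 mm.
- board_back (a point): Middle of the board's end face at -y (away from the clamp), half-way up its 22 mm: push here.
- salt_shaker: Glass salt shaker, 44 mm wide, 90 mm tall, loose bystander to the left of the clamp; origin at the centre of its underside.
- jam_jar: Jam jar with red lid, 65 mm wide, 86 mm tall, loose bystander to the right of the board; origin at the centre of its underside.
- pepper_mill: Wooden pepper mill, 58 mm wide, 170 mm tall, loose bystander beyond the clamp, to the left; origin at the centre of its underside.
- pad: Black rubber pressure pad at the foot of the thumbscrew, 24 mm across, 7 mm thick, on a stiff spring (4 N per mm); origin: centre of its underside.
Not all that is in view belongs to the job. There is more than one size of the clamp; the job needs the largest.

How it is judged:
By the outcome, as a careful person would: the job done as asked, in the order asked, and still so for the second after the job is handed in, with the robot touching nothing.
It also fails if it takes over 64 s, if anything falls off the work surface, if the arm or the gripper's body presses on something with over 40 N, if the wrist force passes 120 N, or if a joint passes its speed limit or range.

## Robot

A 6-joint arm with a two-finger parallel gripper is mounted at the origin on a cart in front of the work surface, level with it; the furniture and walls round the work are solid. World frame = base frame: x ahead of the robot, y to its left, z up, the work surface at z = 0. Lengths are in mm, angles in rad, forces in N, time in s.
With the tool pointing down it reaches from about 275 to 1000 mm from the base axis. Payload 8.4 kg.
Tool frame: the origin (TCP) lies between the finger pads; the fingertips stand 17 mm ahead of it and the grasp point (between the pads) lies 2 mm behind it; x points along the fingers, z is the direction in which the jaws open and shut, and the axes are right-handed (so a half turn about x gives the same grasp; the last joint's range is limited). The gripper opens to 85 mm and grips with 20 to 120 N. Pads are 22 mm wide; open, the fingers measure 114 mm over their backs; the gripper's body (76 mm by 85 mm) begins 54 mm behind the grasp point. The pads swing forward as they close: fully open they stand 13 mm farther back than shut.
Start: joints at [1.202, 0.353, 1.633, -0, 1.155, -0.002], TCP at [224.143, 583.428, 248.281] pointing down, gripper open.
Joint ranges: [-2.63, 2.63], [-0.92, 2.1], [0.06, 2.66], [-1.3, 4.44], [0, 2.69], [-3.02, 3.02]. Speed limits (rad/s): [2.22, 2.22, 2.79, 3.14, 3.14, 3.14].

## Interface

Orientations are given as [roll, pitch, yaw] about the fixed x, y, z axes, in that order (R = Rz(yaw) Ry(pitch) Rx(roll)).
In Python, from plant import robot gives the robot as it stands.
- The arm moves only by the tool servo_tool, never from a script. Its argument "series" is a list that holds one entry, the list of rows, each a list of 6 numbers: the shift along the tool's x, y, z in cm, then the turn, a rotation vector about the tool's x, y, z in degrees. A call has 1 to 12 rows; each row is the pose to reach, as a shift and turn from the pose commanded when the call began, along the tool's axes at that moment; what a row does not reach only later rows make up. A row lasts 1/8 s, in which the tool goes at most 62.5 mm and 10.7 degrees, less where a joint would pass 70% of its speed; a pose out of reach is approached as far as the arm can. A call with a gripper value outside its range is refused whole. "hand" is the opening, from 0 (shut) to 1 (fully open), set as the call begins (left out, the last holds). The fingers move at their own pace and stop on an object; "squeeze" is the grip in N (left out, the last holds). Time passes only in rows, so rows that repeat a pose let the fingers close. It gives the time, the measured TCP pose, the force and the opening at its end, in the units of the state.
- robot.sense(): the state, without advancing time (a new reading comes with each control period).
- robot.read_camera(name): name is "scene" or "top" or "wrist"; returns a dict with "color" (420x560x3 uint8, red, green, blue), "fovy" (degrees; the focal length in pixels is half the picture's height over the tangent of half this angle, whatever the lens; pixels are square), "cx", "cy" (the principal point, pixels), "R" (3x3) and "t" (3): a world point X has camera coordinates R X + t; the wrist camera has in their place "mount" (4x4, takes a point from camera to tool coordinates, whose origin is the TCP and whose axes are the tool frame's). Camera axes: x right, y down, z forward; pixel columns grow to the right and rows downward; lengths in mm; the calibration is good to about 2 mm. A picture is of the moment at which its call begins: read the wrist's pose just before it. There is no depth.
- robot.finish_job(): hands the job in, once; it reports no verdict.
The state is a dict: "t": time; "q": joint angles; "joint_vel": joint speeds; "joint_efforts": joint torques, N m; "tcp_pos": TCP position; "tcp_rot": TCP orientation; "force": force on the tool from outside, world axes, zero at the start; "ft_torque": the same for the moment, N m; "finger_gap": opening from 0.0 (shut) to 1.0 (fully open).
Only numpy, scipy, OpenCV 4.12 (cv2) and the standard library are available. Lean on these libraries where they do the work, as an engineer would, in place of code of your own. Each camera call takes 0.05 s, during which the arm holds its last target.

## Working session

There is one attempt and no reset: what is moved stays moved. The work goes in short steps, Python scripts to look and compute and a tool call to move; the robot and the scene stay as the last step left them, time stands still between calls to the robot, and variables do not carry over. Pictures are saved under pics/ and viewed, and the job is handed in when it is done.

Besides the shell and the picture viewer there is one more tool, called after "Call:" as a command line: name --argument value ..., lists and objects as JSON in quotes. servo_tool: Moves the arm, as the interface text tells. Its arguments: {"type":"object","properties":{"series":{"type":"array"},"hand":{"type":"number"},"squeeze":{"type":"number"}},"required":["series"]}

```bash
ls; mkdir -p pics; cat > h.py <<'E'
import numpy as np, cv2
from plant import robot
from scipy.spatial.transform import Rotation as Ro
def snap(name,fn):
    s=robot.sense(); c=robot.read_camera(name)
    cv2.imwrite('pics/'+fn,c['color'][:,:,::-1]); 
    f=c['color'].shape[0]/2/np.tan(np.radians(c['fovy'])/2)
    if name=='wrist':
        T=np.eye(4);T[:3,:3]=Ro.from_euler('xyz',s['tcp_rot']).as_matrix();T[:3,3]=s['tcp_pos']
        M=T@np.array(c['mount']); R=M[:3,:3].T; t=-R@M[:3,3]
    else: R=np.array(c['R']);t=np.array(c['t'])
    np.savez('pics/'+fn+'.npz',f=f,cx=c['cx'],cy=c['cy'],R=R,t=t)
    return c
def load(fn):
    return np.load('pics/'+fn+'.npz')
def ray(k,u,v):
    d=k['R'].T@np.array([(u-k['cx'])/k['f'],(v-k['cy'])/k['f'],1.]); o=-k['R'].T@k['t']
    return o,d/np.linalg.norm(d)
def onz(k,u,v,z):
    o,d=ray(k,u,v); return o+d*(z-o[2])/d[2]
def proj(k,X):
    p=k['R']@np.array(X,float)+k['t']; return p[0]/p[2]*k['f']+k['cx'],p[1]/p[2]*k['f']+k['cy']
def tri(a,b):
    A=np.zeros((3,3));r=np.zeros(3)
    L=[ray(*a),ray(*b)]
    for o,d in L:
        P=np.eye(3)-np.outer(d,d);A+=P;r+=P@o
    X=np.linalg.solve(A,r); return X,[np.linalg.norm(np.cross(X-o,d)) for o,d in L]
E
python3 - <<'E'
from h import *
for n in ['scene','top','wrist']:
    c=snap(n,n+'0.png'); k=load(n+'0.png'); print(n,{a:c[a] for a in c if a!='color'}, 'pos',-k['R'].T@k['t'])
print(robot.sense())
E
```

```text
pics
scene {'fovy': 56.387598499693084, 'cx': 279.4221667020456, 'cy': 208.58514204211826, 'R': array([[ 0.55867847, -0.82928629, -0.01275253],
       [-0.55499676, -0.36237907, -0.74877233],
       [ 0.61632538,  0.42540059, -0.66270458]]), 't': array([-344.48534779,  374.94961534, 1058.19395752])} pos [-251.63942394 -599.95941618  977.62882521]
top {'fovy': 48.214621440119295, 'cx': 277.83391783913373, 'cy': 212.67289802064, 'R': array([[ 0.08139423, -0.9966415 ,  0.00898287],
       [-0.9527382 , -0.08044909, -0.29294686],
       [ 0.29268567,  0.01528587, -0.95608652]]), 't': array([ -95.38773729,  601.51696215, 1366.5949992 ])} pos [ 180.86943268  -67.5654772  1483.65242649]
wrist {'fovy': 58.48674690289813, 'cx': 279.7937142874237, 'cy': 209.13989482497917, 'mount': array([[ 3.93066739e-04, -2.98636663e-01,  9.54366800e-01,
        -1.24785021e+02],
       [ 3.51819336e-04, -9.54366773e-01, -2.98636799e-01,
         7.63417792e+01],
       [ 9.99999861e-01,  4.53148887e-04, -2.70063683e-04,
         6.19826996e-01],
       [ 0.00000000e+00,  0.00000000e+00,  0.00000000e+00,
         1.00000000e+00]])} pos [153.01765366 611.14209897 372.41205869]
{'t': 0.15, 'q': array([ 1.20161916e+00,  3.53519983e-01,  1.63392966e+00, -1.24928200e-05,
        1.15517399e+00, -2.37621368e-03]), 'joint_vel': array([-0.00063116, -0.00313039, -0.00297106,  0.00159583, -0.00032101,
       -0.00099814]), 'joint_efforts': array([-5.72674599e-04, -6.05643868e+01, -3.42337132e+01, -5.83072278e-05,
        6.00546555e-03,  2.42149213e-06]), 'tcp_pos': array([224.01862061, 583.1304516 , 247.72920112]), 'tcp_rot': array([-3.13288856,  1.56976528, -1.92888813]), 'force': array([0.52206699, 0.59814774, 0.41768192]), 'ft_torque': array([ 0.02240718, -0.05836694, -0.01234578]), 'finger_gap': 1.00350196229234}
```

View pics/scene0.png

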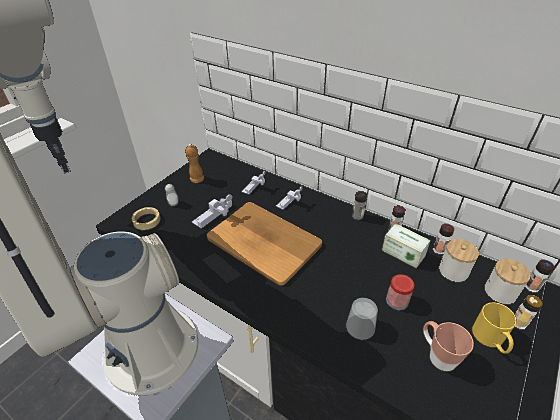

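View pics/top0.png

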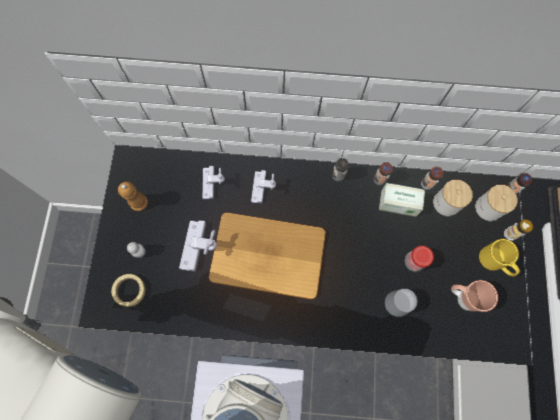

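View pics/wrist0.png

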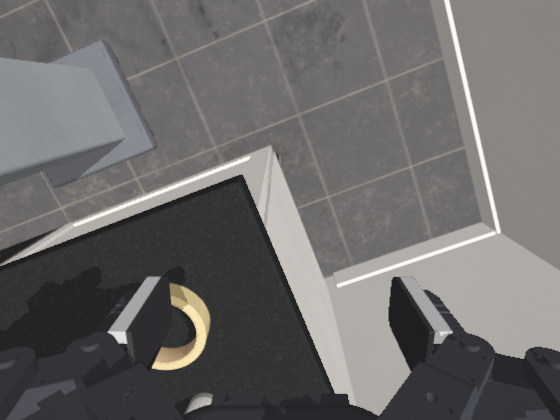

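```bash
python3 - <<'E'
from h import *
a=cv2.imread('pics/top0.png')[195:315,165:345]; cv2.imwrite('pics/t0z.png',cv2.resize(a,None,fx=4.4,fy=4.4,interpolation=cv2.INTER_CUBIC))
a=cv2.imread('pics/scene0.png')[180:290,180:330]; cv2.imwrite('pics/s0z.png',cv2.resize(a,None,fx=5,fy=5,interpolation=cv2.INTER_CUBIC))
E
```

```text
(no output)
```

View pics/t0z.png

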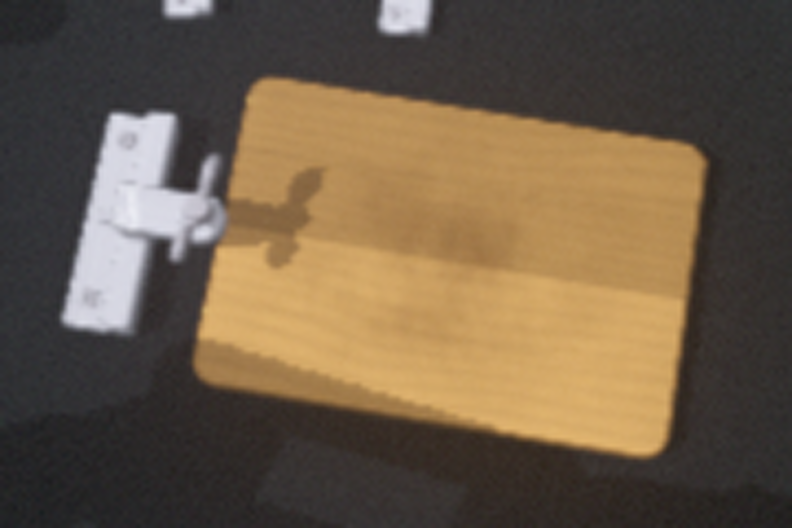

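View pics/s0z.png

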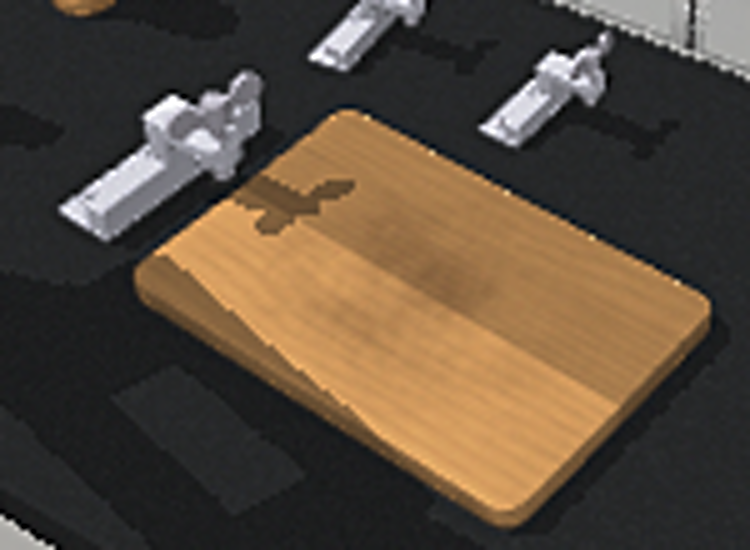

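```bash
python3 - <<'E'
from h import *
from scipy.optimize import least_squares
for n in ['top0.png','scene0.png']:
    im=cv2.imread('pics/'+n); k=load(n)
    hsv=cv2.cvtColor(im,cv2.COLOR_BGR2HSV)
    m=cv2.inRange(hsv,(8,90,60),(28,255,255))
    nn,l,st,_=cv2.connectedComponentsWithStats(m); i=1+np.argmax(st[1:,4]); m=(l==i).astype(np.uint8)
    cn=max(cv2.findContours(m,0,cv2.CHAIN_APPROX_NONE)[0],key=len)[:,0]
    P=np.array([onz(k,u,v,22)[:2] for u,v in cn])
    r=cv2.minAreaRect(P.astype(np.float32)); print(n,r); print(cv2.boxPoints(r).round(1))
k=load('top0.png')
f=lambda x,y:(165+x/4.4-.4,195+y/4.4-.4)
for p in [(178,115),(135,332),(108,115),(62,322)]: print(onz(k,*f(*p),30).round(1))
print('wings',[onz(k,*f(*p),98).round(1) for p in [(212,158),(177,260)]])
im=cv2.imread('pics/top0.png')
E
```

```text
top0.png ((487.33953857421875, -23.349349975585938), (346.496826171875, 237.70570373535156), 85.33611297607422)
[[ 354.8 -186.4]
 [ 591.7 -205.7]
 [ 619.9  139.7]
 [ 383.   159. ]]
scene0.png ((479.4605712890625, -26.611602783203125), (348.4054260253906, 239.4998779296875), 85.46721649169922)
[[ 346.3 -190.8]
 [ 585.1 -209.7]
 [ 612.6  137.6]
 [ 373.9  156.5]]
[579.1 186.9  30. ]
[417.7 196.9  30. ]
[574.8 237.8  30. ]
[420.5 249.4  30. ]
wings [array([531.7, 147.6,  98. ]), array([458.2, 162.6,  98. ])]
```

```bash
cat >> h.py <<'E'
def mv(pos,Rt):
    s=robot.sense(); R0=Ro.from_euler('xyz',s['tcp_rot']).as_matrix()
    d=R0.T@(np.array(pos)-s['tcp_pos'])/10; w=Ro.from_matrix(R0.T@Rt).as_rotvec(degrees=True)
    print('move cm',d.round(2),'deg',w.round(1))
def Rdown(ang): # tool z direction at angle ang(deg) in world xy, x down
    a=np.radians(ang); z=np.array([np.cos(a),np.sin(a),0]); x=np.array([0,0,-1.]); return np.stack([x,np.cross(z,x),z],1)
E
python3 - <<'E'
from h import *
s=robot.sense(); print(Ro.from_euler('xyz',s['tcp_rot']).as_matrix().round(3))
print(s['tcp_pos'])
mv([490,60,330],Rdown(-4)); mv([490,60,330],Rdown(176))
E
```

```text
[[-0.    -0.933  0.359]
 [-0.001  0.359  0.933]
 [-1.    -0.    -0.001]]
[224.01862061 583.1304516  247.72920112]
move cm [ -8.19 -43.59 -39.3 ] deg [73.  -0.1  0. ]
move cm [ -8.19 -43.59 -39.3 ] deg [-1.07e+02 -0.00e+00 -1.00e-01]
```

```bash
python3 - <<'E'
from h import *
mv([490,215,300],Rdown(-4))
E
```

```text
move cm [ -5.2  -38.03 -24.83] deg [73.  -0.1  0. ]
```

Call:
servo_tool --series '[[[-5.2,-38,-24.8,73,0,0],[-5.2,-38,-24.8,73,0,0],[-5.2,-38,-24.8,73,0,0],[-5.2,-38,-24.8,73,0,0],[-5.2,-38,-24.8,73,0,0],[-5.2,-38,-24.8,73,0,0],[-5.2,-38,-24.8,73,0,0],[-5.2,-38,-24.8,73,0,0],[-5.2,-38,-24.8,73,0,0],[-5.2,-38,-24.8,73,0,0],[-5.2,-38,-24.8,73,0,0]]]'

```text
t: 1.52
tcp_pos: [489.1, 216.8, 300.0]
tcp_rot: [-3.127, 1.57, 3.089]
force: [-0.1, -0.1, -0.3]
finger_gap: 0.998
```

```bash
python3 - <<'E'
from h import *
snap('wrist','w1.png'); s=robot.sense(); print(s['t'],s['tcp_pos'],s['q'],s['force'])
E
```

```text
1.575 [489.19831907 216.69253978 300.08806867] [4.14066309e-01 1.64532100e-01 1.76572294e+00 1.92195524e-04
 1.21176354e+00 4.81996856e-01] [-0.30647144  0.08603464  0.97325345]
```

View pics/w1.png

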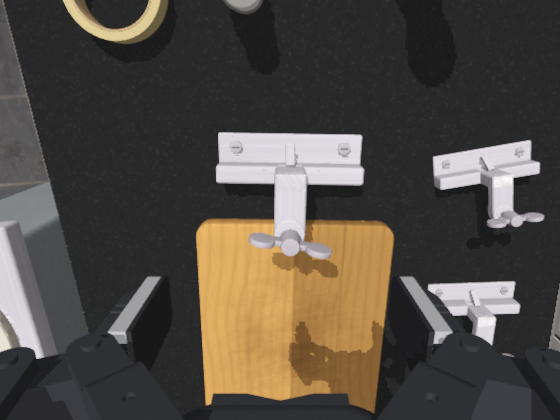

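```bash
python3 - <<'E'
from h import *
a=cv2.imread('pics/w1.png')[125:275,190:400]; cv2.imwrite('pics/w1z.png',cv2.resize(a,None,fx=3.8,fy=3.8,interpolation=cv2.INTER_CUBIC))
E
```

```text
(no output)
```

View pics/w1z.png

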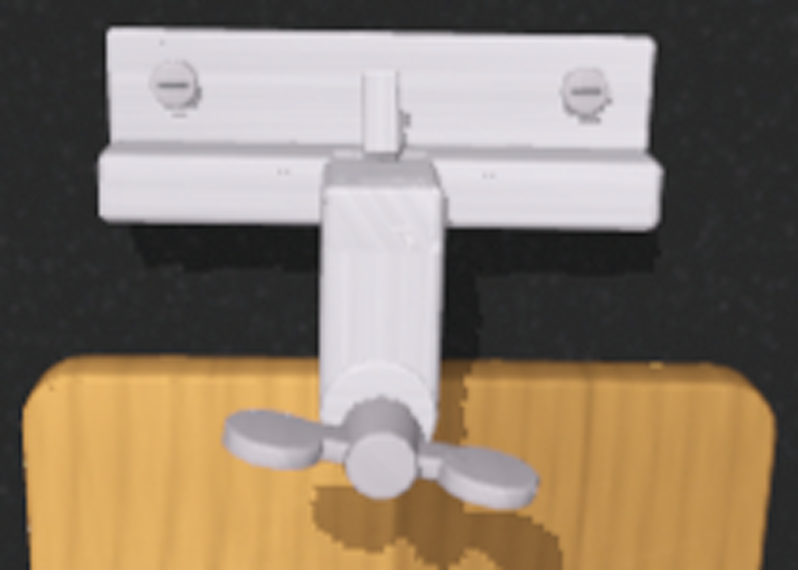

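```bash
python3 - <<'E'
from h import *
k=load('w1.png')
f=lambda p:(190+(p[0]+.5)/3.8-.5,125+(p[1]+.5)/3.8-.5)
Z=lambda p,z: onz(k,*f(p),z)
a=Z((102,219),30);b=Z((658,228),30); print('bar',a.round(1),b.round(1),np.linalg.norm(a-b),'mid',(a+b)/2,'ang',np.degrees(np.arctan2(b[1]-a[1],b[0]-a[0])))
c=Z((100,375),22);d=Z((700,384),22); print('front',c,d,np.degrees(np.arctan2(d[1]-c[1],d[0]-c[0])))
print('sides',Z((24,430),22),Z((777,430),22))
print('hub',Z((381,465),104), 'wings',Z((225,433),104),Z((537,478),104))
kt=load('top0.png')
im=cv2.imread('pics/top0.png')
# bystanders: rough
for n,uv in dict(salt=(136,249),jam=(420,262),mill=(136,203)).items(): print(n,onz(kt,*uv,10).round())
E
```

```text
bar [419.8 205.   30. ] [577.3 191.7  30. ] 158.04154658467158 mid [498.56248071 198.37136323  30.        ] ang -4.810845744463239
front [412.05540185 155.587189    22.        ] [591.48826196 140.62709812  22.        ] -4.765973274200008
sides [386.9440457  139.53605211  22.        ] [614.89646378 124.18815776  22.        ]
hub [494.41347431 155.95042352 104.        ] wings [457.26991243 166.84461516 104.        ] [532.22905126 149.96080317 104.        ]
salt [473. 398.  10.]
jam [ 506. -509.   10.]
mill [626. 425.  10.]
```

```bash
python3 - <<'E'
from h import *
s=robot.sense(); print(s['tcp_pos'])
mv([468.5,-250,100],Rdown(-4.7))
mv([468.5,-250,20],Rdown(-4.7))
E
```

```text
[489.19831907 216.69253978 300.08806867]
move cm [ 20.01 -46.7    1.12] deg [ 0.8 -0.   0. ]
move cm [ 28.01 -46.7    1.12] deg [ 0.8 -0.   0. ]
```

Call:
servo_tool --series '[[[0,-10,0,0,0,0],[5,-20,0.5,0.8,0,0],[12,-28,0.8,0.8,0,0],[18,-36,1.1,0.8,0,0],[20,-43,1.1,0.8,0,0],[20,-46.7,1.1,0.8,0,0],[20,-46.7,1.1,0.8,0,0],[25,-46.7,1.1,0.8,0,0],[28,-46.7,1.1,0.8,0,0],[28,-46.7,1.1,0.8,0,0],[28,-46.7,1.1,0.8,0,0]]]' --hand 1

```text
t: 2.95
tcp_pos: [468.4, -250.2, 20.6]
tcp_rot: [2.561, 1.57, 2.477]
force: [0.1, 0.1, 1.4]
finger_gap: 1.0
```

```bash
python3 - <<'E'
from h import *
snap('wrist','w2.png'); s=robot.sense(); print(s['t'],s['tcp_pos'],s['q'],s['force'])
mv([468.5,-250,14],Rdown(-4.8))
E
```

```text
3.0 [ 469.08861233 -250.3133497    21.54410431] [-4.93083475e-01  5.35621166e-01  1.98183009e+00  2.36886084e-04
  6.23063092e-01 -4.10098822e-01] [0.52225629 1.06889703 0.96651047]
move cm [ 0.75  0.03 -0.06] deg [0.  0.1 0. ]
```

View pics/w2.png

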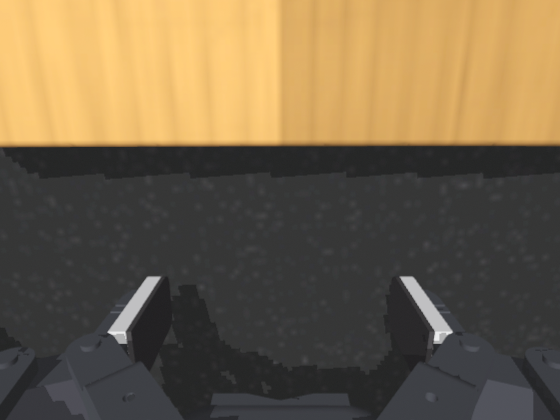

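Call:
servo_tool --series '[[[0.4,0,0,0,0,0],[0.7,0,0,0,0,0],[0.7,0,0,0,0,0]]]'

```text
t: 3.38
tcp_pos: [468.5, -250.7, 13.8]
tcp_rot: [-0.437, 1.57, -0.521]
force: [-0.4, 0.3, -0.7]
finger_gap: 1.002
```

```bash
python3 - <<'E'
from h import *
k=load('w2.png')
a,b=onz(k,100,147.5,22),onz(k,460,146.3,22); print(a,b,np.degrees(np.arctan2(b[1]-a[1],b[0]-a[0])))
s=robot.sense(); print(s['tcp_pos'],s['force'])
Rt=Ro.from_euler('xyz',s['tcp_rot']).as_matrix(); print(Rt.T@((a+b)/2-s['tcp_pos']))
E
```

```text
[ 414.7538978  -186.06782293   22.        ] [ 532.33681082 -195.47129496   22.        ] -4.572390754287947
[ 468.47516883 -250.68781677   13.79019971] [-0.37851296  0.3268271  -0.66428328]
[-8.22817385 60.1298419   0.06701165]
```

Call:
servo_tool --series '[[[0,2,0,0,0,0],[0,4,0,0,0,0],[0,4.4,0,0,0,0],[0,4.8,0,0,0,0],[0,5.4,0,0,0,0],[0,6,0,0,0,0],[0,6.5,0,0,0,0],[0,7,0,0,0,0],[0,7.5,0,0,0,0],[0,8,0,0,0,0],[0,8.5,0,0,0,0],[0,8.9,0,0,0,0]]]'

```text
t: 4.88
tcp_pos: [476.0, -162.9, 13.4]
tcp_rot: [-0.795, 1.57, -0.88]
force: [-0.3, -4.7, -0.3]
finger_gap: 1.003
```

```bash
python3 - <<'E'
from h import *
snap('wrist','w3.png'); snap('top','t3.png'); s=robot.sense(); print(s['t'],s['tcp_pos'],s['force'])
a=cv2.imread('pics/t3.png')[195:315,165:345]; a=cv2.resize(a,None,fx=4.4,fy=4.4,interpolation=cv2.INTER_CUBIC)
cv2.imwrite('pics/t3z.png',a)
E
```

```text
4.975 [ 476.00166445 -162.48891687   13.36895349] [ 0.55833245 -2.61500117 -0.45061718]
```

View pics/w3.png

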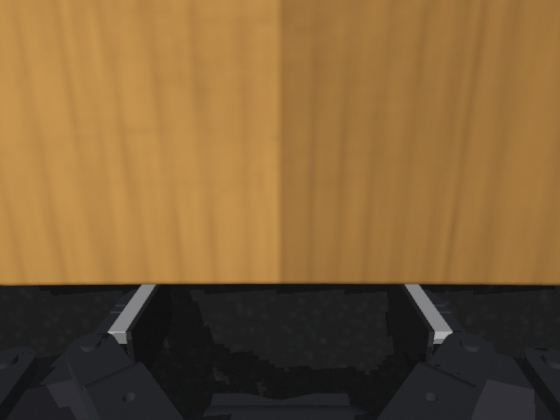

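View pics/t3z.png

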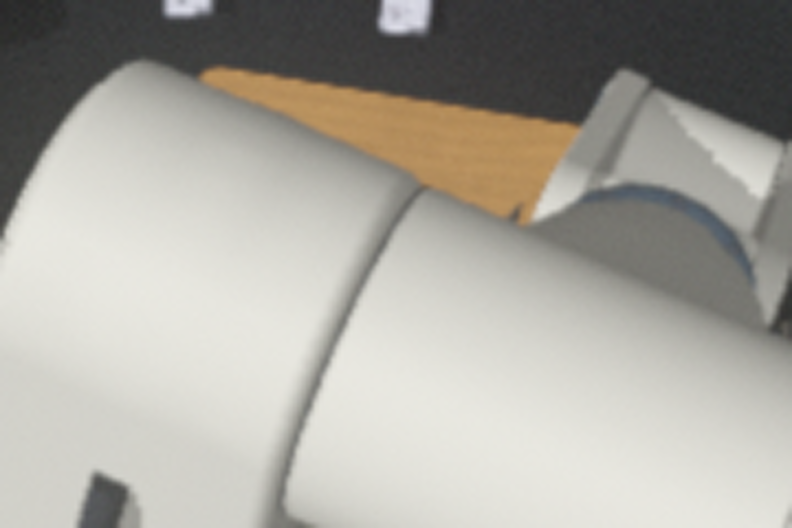

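Call:
servo_tool --series '[[[0,0.2,0,0,0,0],[0,0.4,0,0,0,0],[0,0.6,0,0,0,0],[0,0.75,0,0,0,0],[0,0.9,0,0,0,0]]]'

```text
t: 5.6
tcp_pos: [476.7, -153.9, 13.4]
tcp_rot: [-0.795, 1.57, -0.879]
force: [-0.8, -12.2, 0.7]
finger_gap: 1.0
```

Call:
servo_tool --series '[[[0,0.1,0,0,0,0]]]'

```text
t: 5.72
tcp_pos: [476.7, -153.8, 13.4]
tcp_rot: [-1.152, 1.569, -1.236]
force: [-2.9, -19.0, -1.4]
finger_gap: 0.997
```

Call:
servo_tool --series '[[[0,0.1,0,0,0,0]]]'

```text
t: 5.85
tcp_pos: [476.8, -153.7, 13.4]
tcp_rot: [-1.236, 1.568, -1.319]
force: [-5.4, -28.5, -3.3]
finger_gap: 1.0
```

Call:
servo_tool --series '[[[0,-0.5,0,0,0,0],[0,-3,0,0,0,0],[-6,-3,0,0,0,0],[-12,0,0,0,0,0],[-18,6,0,0,0,0],[-24,12,0,0,0,0],[-28.6,18,0,0,0,0],[-28.6,24,-0.5,0,0,0],[-28.6,30,-1,0,0,0],[-28.6,36.8,-1.5,0,0,0],[-28.6,36.8,-1.5,0,0,0],[-28.6,36.8,-1.5,0,0,0]]]'

```text
t: 7.35
tcp_pos: [492.1, 220.1, 299.3]
tcp_rot: [1.85, 1.569, 1.77]
force: [0.5, -0.4, 0.4]
finger_gap: 0.999
```

```bash
python3 - <<'E'
from h import *
snap('wrist','w4.png'); s=robot.sense(); print(s['t'],s['tcp_pos'],s['force'])
a=cv2.imread('pics/w4.png')[125:275,190:400]; cv2.imwrite('pics/w4z.png',cv2.resize(a,None,fx=3.8,fy=3.8,interpolation=cv2.INTER_CUBIC))
E
```

```text
7.4 [491.91764595 218.10290091 298.9722008 ] [ 0.50317727  0.40549164 -0.32925479]
```

View pics/w4z.png

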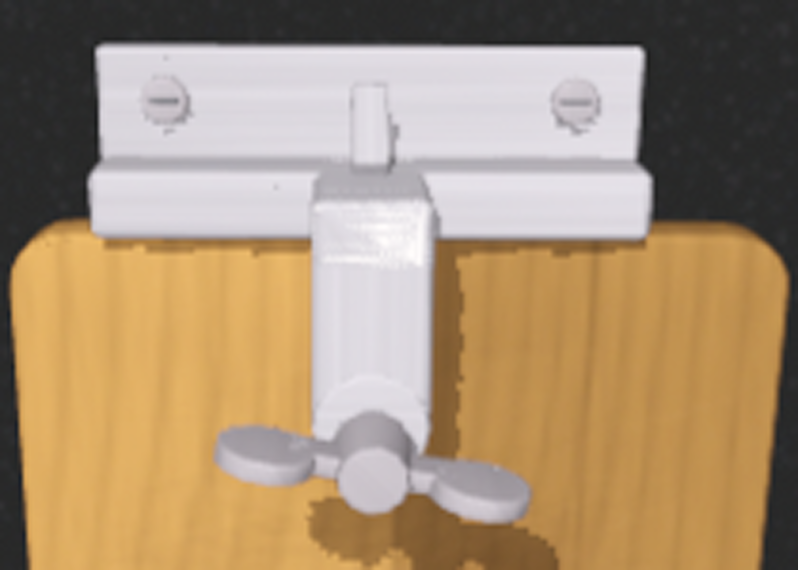

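```bash
python3 - <<'E'
from h import *
k=load('w4.png')
im=cv2.imread('pics/w4.png'); 
a=im[170:215,185:405]; b=cv2.resize(a,None,fx=3.6,fy=9,interpolation=cv2.INTER_NEAREST); cv2.imwrite('pics/w4y.png',b)
f=lambda p:(190+(p[0]+.5)/3.8-.5,125+(p[1]+.5)/3.8-.5)
Z=lambda p,z: onz(k,*f(p),z)
a=Z((92,237),30);b=Z((650,238.5),30); print('bar',a.round(1),b.round(1),'mid',(a+b)/2,'ang',np.degrees(np.arctan2(b[1]-a[1],b[0]-a[0])))
c=Z((75,236),22);d=Z((715,237.5),22); print('front',c,d,np.degrees(np.arctan2(d[1]-c[1],d[0]-c[0])))
print('hub',Z((376,479),104), 'wings',Z((217,450),104),Z((530,496),104))
E
```

```text
bar [419.3 204.7  30. ] [577.5 191.6  30. ] mid [498.43073653 198.13784142  30.        ] ang -4.712457129827533
front [412.83518477 203.48130408  22.        ] [597.95444432 188.28725862  22.        ] -4.692151813043401
hub [495.18746325 156.19474125 104.        ] wings [457.35786174 166.84778212 104.        ] [532.41947001 148.70611523 104.        ]
```

View pics/w4y.png

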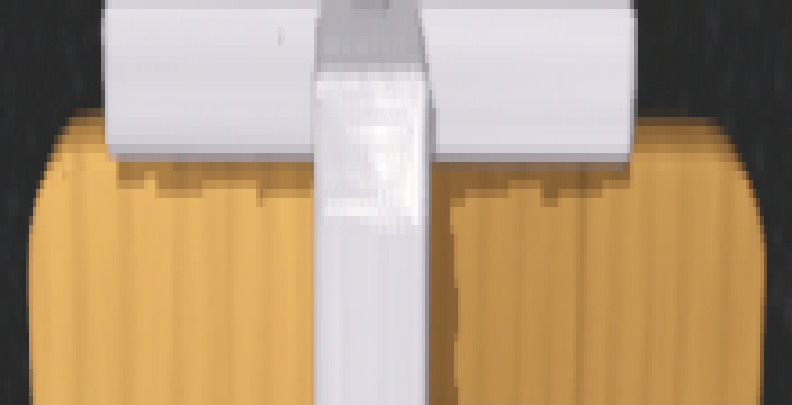

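```bash
python3 - <<'E'
from h import *
mv([487,124.3,180],Rdown(-4.7))
mv([487,124.3,101],Rdown(-4.7))
E
```

```text
move cm [11.9  -9.39  0.28] deg [ 0.1 -0.1  0. ]
move cm [19.8  -9.39  0.29] deg [ 0.1 -0.1  0. ]
```

Call:
servo_tool --series '[[[0,-5,0,0,0,0],[4,-9.4,0.3,0,0,0],[9,-9.4,0.3,0,0,0],[11.9,-9.4,0.3,0,0,0],[11.9,-9.4,0.3,0,0,0],[11.9,-9.4,0.3,0,0,0],[11.9,-9.4,0.3,0,0,0]]]' --hand 0

```text
t: 8.28
tcp_pos: [488.5, 122.8, 181.8]
tcp_rot: [0.33, 1.568, 0.246]
force: [0.2, 0.4, 1.0]
finger_gap: 0.003
```

```bash
python3 - <<'E'
from h import *
snap('wrist','w5.png'); s=robot.sense(); print(s['t'],s['tcp_pos'],s['force'],s['finger_gap'])
mv([487,124.3,101],Rdown(-4.7))
k=load('w5.png'); print(proj(k,[495,156.3,104]))
E
```

```text
8.325 [488.4307264  122.85224225 181.63594624] [0.06733679 0.78045145 0.07499709] -0.004116319748505823
move cm [ 8.06  0.13 -0.17] deg [-0.1  0.1 -0. ]
(np.float64(285.781247612522), np.float64(173.73580309675657))
```

View pics/w5.png

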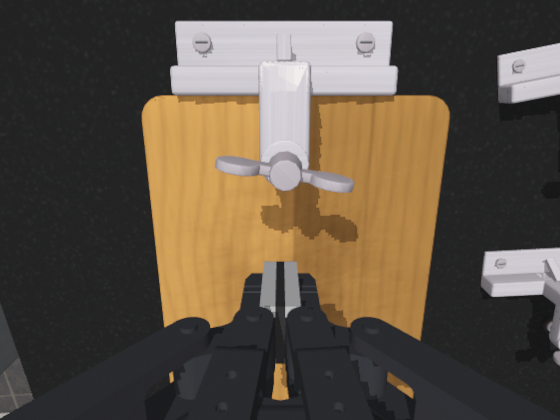

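Call:
servo_tool --series '[[[4,0.1,-0.2,0,0,0],[8.1,0.1,-0.2,0,0,0],[8.1,0.1,-0.2,0,0,0]]]'

```text
t: 8.7
tcp_pos: [484.1, 123.6, 97.9]
tcp_rot: [-2.802, 1.567, -2.886]
force: [0.4, -0.3, 0.9]
finger_gap: 0.002
```

```bash
cat >> h.py <<'E'
C=np.array([495.,156.3])
def tab(phis,r=33,z=None,base=None):
    s=robot.sense(); Rt=Ro.from_euler('xyz',s['tcp_rot']).as_matrix()
    p0=s['tcp_pos'] if base is None else np.array(base,float); z=p0[2] if z is None else z
    rel=s['tcp_pos'][:2]-C; print('t',s['t'],'tcp',s['tcp_pos'].round(1),'phi',np.degrees(np.arctan2(rel[1],rel[0])).round(1),'r',np.hypot(*rel).round(1),'F',s['force'].round(1))
    for p in phis:
        a=np.radians(p); X=np.array([C[0]+r*np.cos(a),C[1]+r*np.sin(a),z]); print(p,(Rt.T@(X-p0)/10).round(2).tolist())
E
python3 - <<'E'
from h import *
tab(range(240,100,-12))
E
```

```text
t 8.7 tcp [484.1 123.6  97.9] phi -108.4 r 34.5 F [ 0.4 -0.3  0.9]
240 [0.0, 0.36, -0.59]
228 [0.0, 0.72, -1.19]
216 [0.01, 1.19, -1.69]
204 [0.01, 1.76, -2.08]
192 [0.01, 2.4, -2.35]
180 [0.01, 3.07, -2.48]
168 [0.0, 3.76, -2.46]
156 [0.0, 4.44, -2.31]
144 [0.0, 5.06, -2.01]
132 [-0.0, 5.61, -1.6]
120 [-0.0, 6.06, -1.07]
108 [-0.01, 6.39, -0.47]
```

Call:
servo_tool --series '[[[0,0,0,0,0,0],[0,0,0,0,0,0]]]'

```text
t: 8.95
tcp_pos: [487.0, 124.2, 101.0]
tcp_rot: [0.323, 1.568, 0.239]
force: [-0.1, -0.0, 0.1]
finger_gap: 0.001
```

```bash

python3 - <<'E'
from h import *
tab(range(240,110,-12),z=100)
E
```

```text
t 8.95 tcp [487.  124.2 101. ] phi -104.0 r 33.1 F [-0.1 -0.   0.1]
240 [0.1, 0.28, -0.88]
228 [0.1, 0.64, -1.47]
216 [0.1, 1.11, -1.97]
204 [0.1, 1.67, -2.36]
192 [0.1, 2.31, -2.63]
180 [0.1, 2.99, -2.76]
168 [0.1, 3.68, -2.74]
156 [0.1, 4.35, -2.59]
144 [0.1, 4.97, -2.29]
132 [0.1, 5.52, -1.88]
120 [0.11, 5.97, -1.35]
```

Call:
servo_tool --series '[[[0.1,0.28,-0.88,0,0,0],[0.1,0.64,-1.47,0,0,0],[0.1,1.11,-1.97,0,0,0],[0.1,1.67,-2.36,0,0,0],[0.1,2.31,-2.63,0,0,0],[0.1,3.0,-2.76,0,0,0],[0.1,3.68,-2.74,0,0,0],[0.1,4.35,-2.59,0,0,0],[0.1,4.35,-2.59,0,0,0]]]'

```text
t: 10.07
tcp_pos: [463.9, 170.0, 98.3]
tcp_rot: [1.034, 1.57, 0.95]
force: [0.2, 0.3, -0.0]
finger_gap: -0.0
```

```bash

python3 - <<'E'
from h import *
snap('wrist','w6.png')
tab(range(144,10,-12))
E
```

```text
t 10.125 tcp [463.8 169.8  98.3] phi 156.6 r 33.9 F [-0.1  0.2  0.7]
144 [0.0, 0.63, 0.39]
132 [0.0, 1.18, 0.81]
120 [0.0, 1.63, 1.33]
108 [0.0, 1.96, 1.94]
96 [0.0, 2.16, 2.6]
84 [0.0, 2.22, 3.29]
72 [0.0, 2.13, 3.97]
60 [0.0, 1.9, 4.62]
48 [0.0, 1.55, 5.21]
36 [0.0, 1.07, 5.72]
24 [0.0, 0.51, 6.11]
12 [0.0, -0.13, 6.38]
```

View pics/w6.png

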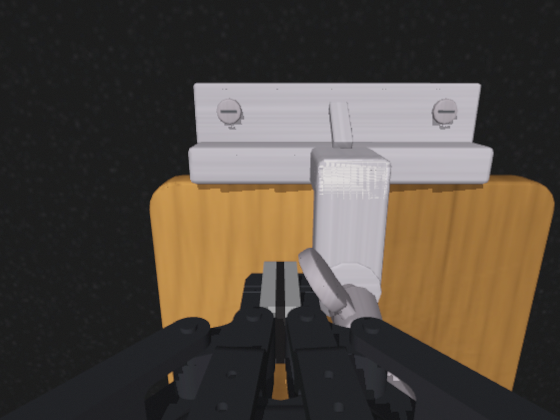

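Call:
servo_tool --series '[[[0,0.63,0.39,0,0,0],[0,1.18,0.81,0,0,0],[0,1.63,1.33,0,0,0],[0,1.96,1.94,0,0,0],[0,2.16,2.6,0,0,0],[0,2.22,3.29,0,0,0],[0,2.13,3.97,0,0,0],[0,1.9,4.62,0,0,0],[0,1.55,5.21,0,0,0],[0,1.07,5.72,0,0,0],[0,0.51,6.11,0,0,0],[0,0.51,6.11,0,0,0]]]'

```text
t: 11.62
tcp_pos: [525.3, 168.8, 98.4]
tcp_rot: [-0.091, 1.57, -0.176]
force: [-0.7, -0.6, 0.6]
finger_gap: 0.004
```

```bash

python3 - <<'E'
from h import *
snap('wrist','w7.png')
tab(range(12,-124,-12),z=97)
E
```

```text
t 11.675 tcp [525.1 169.   98.4] phi 22.8 r 32.7 F [-0.6 -0.2 -0.1]
12 [0.14, -0.56, 0.26]
0 [0.14, -1.24, 0.39]
-12 [0.14, -1.93, 0.38]
-24 [0.14, -2.6, 0.22]
-36 [0.14, -3.23, -0.07]
-48 [0.13, -3.78, -0.49]
-60 [0.13, -4.23, -1.01]
-72 [0.13, -4.56, -1.61]
-84 [0.13, -4.76, -2.28]
-96 [0.13, -4.82, -2.96]
-108 [0.13, -4.73, -3.65]
-120 [0.13, -4.51, -4.3]
```

View pics/w7.png

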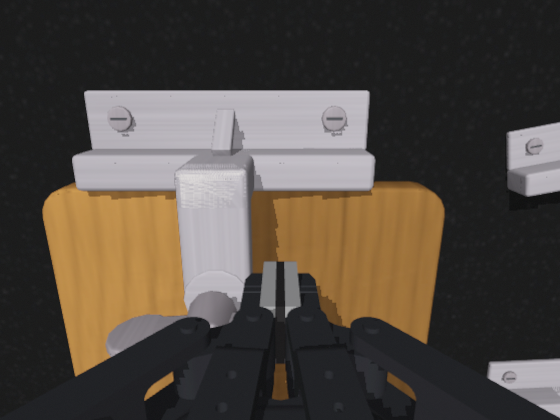

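Call:
servo_tool --series '[[[0.05,-0.56,0.26,0,0,0],[0.1,-1.24,0.39,0,0,0],[0.14,-1.93,0.38,0,0,0],[0.14,-2.6,0.22,0,0,0],[0.14,-3.23,-0.07,0,0,0],[0.13,-3.78,-0.49,0,0,0],[0.13,-4.23,-1.01,0,0,0],[0.13,-4.56,-1.61,0,0,0],[0.13,-4.76,-2.28,0,0,0],[0.13,-4.82,-2.96,0,0,0],[0.13,-4.73,-3.65,0,0,0],[0.13,-4.73,-3.65,0,0,0]]]'

```text
t: 13.18
tcp_pos: [483.5, 125.3, 96.8]
tcp_rot: [-2.824, 1.569, -2.907]
force: [-0.4, -0.3, 0.1]
finger_gap: -0.0
```

```bash

python3 - <<'E'
from h import *
snap('wrist','w8.png')
tab(range(-114,-180,-6),z=96)
E
```

```text
t 13.225 tcp [483.9 125.4  96.9] phi -109.8 r 32.9 F [ 0.4  0.6 -0.4]
-114 [0.09, 0.06, -0.23]
-120 [0.09, 0.19, -0.55]
-126 [0.09, 0.35, -0.86]
-132 [0.09, 0.55, -1.14]
-138 [0.09, 0.77, -1.41]
-144 [0.09, 1.02, -1.65]
-150 [0.09, 1.29, -1.86]
-156 [0.09, 1.59, -2.04]
-162 [0.09, 1.9, -2.19]
-168 [0.09, 2.22, -2.31]
-174 [0.09, 2.56, -2.39]
```

View pics/w8.png

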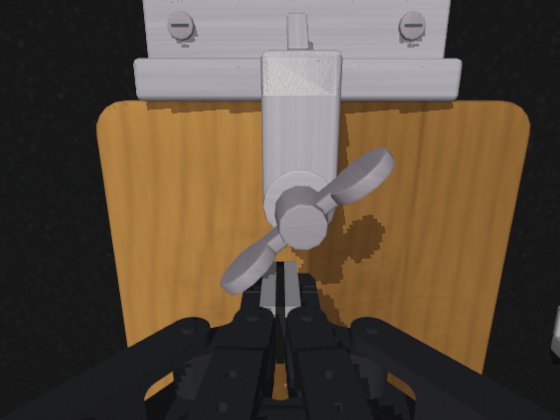

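Call:
servo_tool --series '[[[0.09,0.06,-0.23,0,0,0],[0.09,0.19,-0.55,0,0,0],[0.09,0.35,-0.86,0,0,0],[0.09,0.55,-1.14,0,0,0],[0.09,0.77,-1.41,0,0,0]]]'

```text
t: 13.85
tcp_pos: [470.9, 134.3, 96.1]
tcp_rot: [-2.335, 1.571, -2.419]
force: [0.5, -1.3, 1.2]
finger_gap: -0.002
```

Call:
servo_tool --series '[[[0,0.12,-0.12,0,0,0],[0,0.12,-0.12,0,0,0]]]'

```text
t: 14.1
tcp_pos: [469.8, 135.6, 96.0]
tcp_rot: [-3.068, 1.57, 3.132]
force: [0.4, 0.2, 0.6]
finger_gap: -0.0
```

```bash

python3 - <<'E'
from h import *
snap('wrist','w9.png')
tab(range(-138,-180,-3))
E
```

```text
t 14.15 tcp [469.8 135.5  96. ] phi -140.5 r 32.7 F [-0.4 -0.2 -0.7]
-138 [-0.0, -0.13, 0.08]
-141 [0.0, -0.0, -0.04]
-144 [0.0, 0.12, -0.16]
-147 [0.0, 0.26, -0.27]
-150 [0.0, 0.4, -0.37]
-153 [0.0, 0.54, -0.47]
-156 [0.0, 0.69, -0.55]
-159 [0.0, 0.84, -0.63]
-162 [0.0, 1.0, -0.7]
-165 [0.0, 1.16, -0.77]
-168 [0.0, 1.33, -0.82]
-171 [0.0, 1.49, -0.87]
-174 [0.0, 1.66, -0.9]
-177 [0.0, 1.83, -0.93]
```

View pics/w9.png

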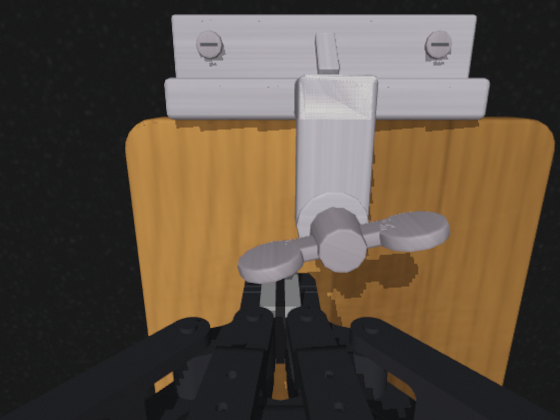

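Call:
servo_tool --series '[[[0,0.12,-0.16,0,0,0],[0,0.26,-0.27,0,0,0]]]'

```text
t: 14.4
tcp_pos: [467.5, 138.3, 96.1]
tcp_rot: [-0.784, 1.571, -0.868]
force: [0.8, -2.2, -0.1]
finger_gap: 0.002
```

Call:
servo_tool --series '[[[0,0.14,-0.1,0,0,0],[0,0.14,-0.1,0,0,0]]]'

```text
t: 14.65
tcp_pos: [466.5, 139.9, 96.1]
tcp_rot: [3.14, 1.571, 3.056]
force: [-0.1, -0.5, 0.9]
finger_gap: 0.001
```

Call:
servo_tool --series '[[[0,0.14,-0.1,0,0,0],[0,0.14,-0.1,0,0,0]]]'

```text
t: 14.9
tcp_pos: [466.2, 140.7, 96.1]
tcp_rot: [-0.734, 1.57, -0.817]
force: [3.2, -5.1, -1.6]
finger_gap: 0.001
```

```bash

python3 - <<'E'
from h import *
snap('wrist','w10.png')
tab(range(-150,-180,-3))
E
```

```text
t 14.95 tcp [466.2 140.7  96.1] phi -151.6 r 32.7 F [ 2.7 -6.  -1.6]
-150 [0.0, -0.09, 0.03]
-153 [-0.0, 0.05, -0.07]
-156 [-0.0, 0.2, -0.16]
-159 [-0.0, 0.36, -0.24]
-162 [-0.0, 0.51, -0.31]
-165 [-0.0, 0.67, -0.37]
-168 [-0.0, 0.84, -0.42]
-171 [-0.0, 1.01, -0.47]
-174 [-0.0, 1.17, -0.51]
-177 [-0.0, 1.34, -0.53]
```

View pics/w10.png

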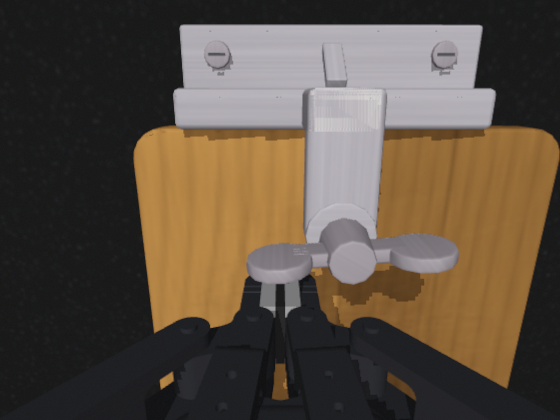

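Call:
servo_tool --series '[[[0,0.06,-0.03,0,0,0],[0,0.06,-0.03,0,0,0]]]'

```text
t: 15.2
tcp_pos: [466.1, 141.0, 96.1]
tcp_rot: [-0.849, 1.569, -0.932]
force: [3.7, -9.0, -1.3]
finger_gap: 0.001
```

Call:
servo_tool --series '[[[0,-0.8,0.2,0,0,0],[0,-2.5,0.2,0,0,0],[-4,-2.5,0.2,0,0,0],[-10,-2.5,0.2,0,0,0],[-16,0,1,0,0,0],[-20,5,1.8,0,0,0],[-20,7.6,1.8,0,0,0],[-20,7.6,1.8,0,0,0],[-20,7.6,1.8,0,0,0],[-20,7.6,1.8,0,0,0],[-20,7.6,1.8,0,0,0]]]' --hand 1

```text
t: 16.58
tcp_pos: [489.7, 215.2, 295.8]
tcp_rot: [-2.564, 1.57, -2.649]
force: [0.3, -0.0, 0.3]
finger_gap: 1.0
```

```bash
python3 - <<'E'
from h import *
snap('wrist','w11.png'); snap('scene','s11.png'); s=robot.sense(); print(s['t'],s['tcp_pos'],s['force'])
a=cv2.imread('pics/w11.png')[125:275,190:400]; cv2.imwrite('pics/w11z.png',cv2.resize(a,None,fx=3.8,fy=3.8,interpolation=cv2.INTER_CUBIC))
E
```

```text
16.675 [489.84906548 215.5317334  295.93500163] [ 0.26613674 -0.327283   -0.1820875 ]
```

View pics/w11z.png

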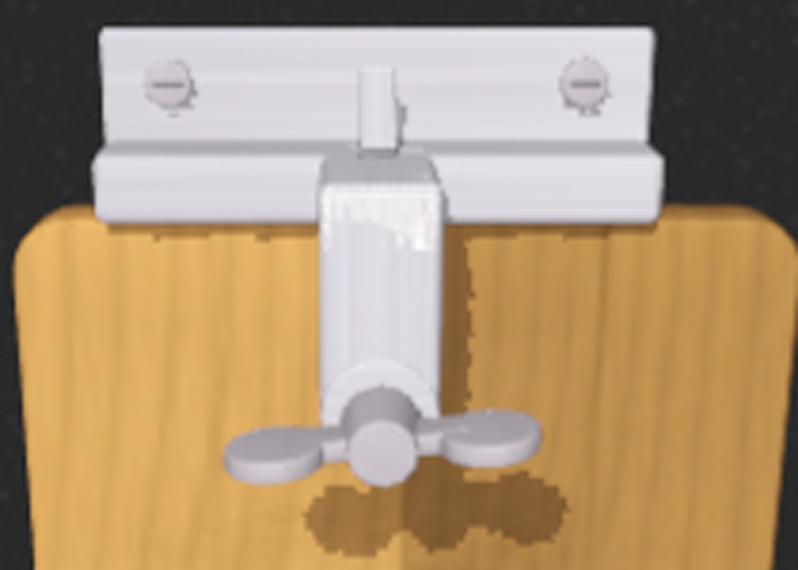

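View pics/s11.png

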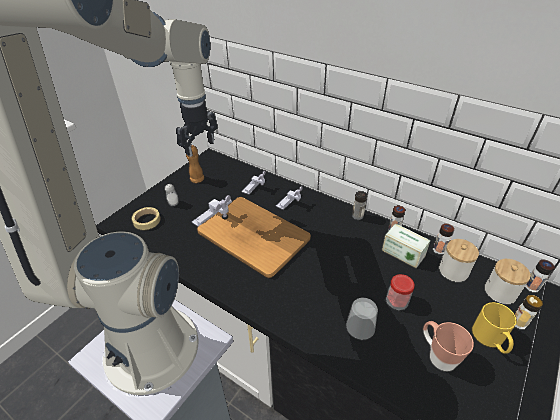

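```bash
python3 - <<'E'
from h import *
k=load('w11.png')
f=lambda p:(190+(p[0]+.5)/3.8-.5,125+(p[1]+.5)/3.8-.5)
Z=lambda p,z: onz(k,*f(p),z)
ang=lambda a,b:np.degrees(np.arctan2(b[1]-a[1],b[0]-a[0]))
a=Z((95,220),30);b=Z((661,221),30); print('bar mid',(a+b)/2,ang(a,b))
c=Z((75,221),22);d=Z((740,222),22); print('board edge ang',ang(c,d),'y at bar mid',np.interp(498.4,[c[0],d[0]],[c[1],d[1]]))
a=Z((226,457),96);b=Z((541,430),96); print('wing rel clamp',ang(a,b)+4.7)
print(robot.sense()['force']); robot.finish_job()
E
```

```text
bar mid [498.25022077 198.48762347  30.        ] -4.942083238016985
board edge ang -4.92661405579344 y at bar mid 196.2818951569568
wing rel clamp 5.149266356888938
[ 0.26613674 -0.327283   -0.1820875 ]
the job is handed in; nothing more can be done
```

I pushed the board end first under the clamp's arm until it stopped against the stop bar. Then I turned the thumbscrew clockwise about 350° with the closed fingertips, until it would not turn further, and handed the job in at about 16.7 s of the 64 s allowed.

**Board:** I pushed its back end with both open fingers. The board stopped moving while the push rose from about 5 N to 29 N. In the last picture its end is parallel to the stop bar within about 0.02°. The camera put that end 2 mm short of the bar, about the calibration error. I took the stall as the better sign that it is flush.

**Screw:** I pushed one wing round as a near-continuous orbit, checking between calls, instead of lifting off between strokes. At the end the force rose to about 10 N with almost no movement. The wings came to rest about 5° past the clamp's width direction, which is what 6.2 rad should give if the screw's zero has the wings in line with the clamp.

**Not measured:** I did not measure the wing height or the pad's pressure. I checked the salt shaker, jam jar and pepper mill only by eye in the final scene picture, where they look unmoved. The arm was clear of everything at the end.

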